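# Find and release the latched key of a harness test box

### The job

One of the four push keys on the harness test box was left latched down, and all four circuits must be off before the next harness is plugged in. With the fingers, tap the four keys lightly one after another from left to right, so lightly that none of them latches or lets go, to feel which one is down; then press that key firmly and let it go so that it comes up. Grasp nothing, do not ram the keys, leave the things lying about where they are, and finish with all four keys up and the hand clear.

Things in the scene. Friction and masses are not known exactly. Their poses are not given: they have to be found in the camera images.
- test_box: Harness test box fixed to the worktop: grey steel case, aluminium panel, 166 (x) x 276 (y) mm, panel 54 mm above the worktop. Origin: centre of the underside; x to its back, y to its left end as the robot sees it, z up. Four keys in a row along y at x = -36 mm; 6 mm high sockets 48 mm behind them; a black readout housing along the back edge, 70 mm behind the keys, top 83 mm above the worktop.
- key_a: One of four identical grey push keys, 46 mm apart; its letter tells neither place nor state. Cap 24 x 24 mm in a black frame 36 x 36 x 5 mm. Origin: centre of the cap's flat upper face, to be pressed straight down: 75 mm above the worktop when the key is up, 71.6 mm when latched. Axes as the box's.
- travel_a (a joint): Depth of key_a in m: 0 up, 0.0034 latched, 0.0076 at its stop. Push-push: pressed past about 6 mm and let go, a key that was up stays latched, a latched one comes up; pressed less it goes back to where it was. Spring 2.5 N at the top + 1 N per mm: 6 N to start moving a latched key, 8.5 N at 6 mm, 10 N at the stop; pressed faster than 30 mm/s it briefly takes a few N more.
- key_b: One of four identical grey push keys, 46 mm apart; its letter tells neither place nor state. Cap 24 x 24 mm in a black frame 36 x 36 x 5 mm. Origin: centre of the cap's flat upper face, to be pressed straight down: 75 mm above the worktop when the key is up, 71.6 mm when latched. Axes as the box's.
- travel_b (a joint): Depth of key_b in m: 0 up, 0.0034 latched, 0.0076 at its stop. Push-push: pressed past about 6 mm and let go, a key that was up stays latched, a latched one comes up; pressed less it goes back to where it was. Spring 2.5 N at the top + 1 N per mm: 6 N to start moving a latched key, 8.5 N at 6 mm, 10 N at the stop; pressed faster than 30 mm/s it briefly takes a few N more.
- key_c: One of four identical grey push keys, 46 mm apart; its letter tells neither place nor state. Cap 24 x 24 mm in a black frame 36 x 36 x 5 mm. Origin: centre of the cap's flat upper face, to be pressed straight down: 75 mm above the worktop when the key is up, 71.6 mm when latched. Axes as the box's.
- travel_c (a joint): Depth of key_c in m: 0 up, 0.0034 latched, 0.0076 at its stop. Push-push: pressed past about 6 mm and let go, a key that was up stays latched, a latched one comes up; pressed less it goes back to where it was. Spring 2.5 N at the top + 1 N per mm: 6 N to start moving a latched key, 8.5 N at 6 mm, 10 N at the stop; pressed faster than 30 mm/s it briefly takes a few N more.
- key_d: One of four identical grey push keys, 46 mm apart; its letter tells neither place nor state. Cap 24 x 24 mm in a black frame 36 x 36 x 5 mm. Origin: centre of the cap's flat upper face, to be pressed straight down: 75 mm above the worktop when the key is up, 71.6 mm when latched. Axes as the box's.
- travel_d (a joint): Depth of key_d in m: 0 up, 0.0034 latched, 0.0076 at its stop. Push-push: pressed past about 6 mm and let go, a key that was up stays latched, a latched one comes up; pressed less it goes back to where it was. Spring 2.5 N at the top + 1 N per mm: 6 N to start moving a latched key, 8.5 N at 6 mm, 10 N at the stop; pressed faster than 30 mm/s it briefly takes a few N more.
- connector_a: Grey connector lying on the panel of the test box, beside the left end of the key row, 26 x 64 x 24 mm, loose; not part of the work. Origin: centre of its underside.
- connector_b: Black connector lying on the worktop right of the box, 26 x 64 x 24 mm, loose; not part of the work. Origin: centre of its underside.
- bushing_0: White plastic bushing lying on the worktop right of the box, 14 x 38 x 14 mm, loose; not part of the work. Origin: centre of its underside.
- bushing_1: White plastic bushing lying on the worktop right of the box, 14 x 38 x 14 mm, loose; not part of the work. Origin: centre of its underside.
- tape_black: Roll of black tape lying flat left of the box, 68 x 68 x 19 mm, loose; not part of the work. Origin: centre of its underside.
- marker_black: Marker pen lying left of the box, 18 x 125 x 18 mm, loose; not part of the work. Origin: centre of its underside.
- pliers_dark: Dark-handled pliers lying well left of the box, 62 x 184 x 14 mm, loose; not part of the work. Origin: centre of its underside.

How it is judged:
By the outcome, as a careful person would: the job done as asked, in the order asked, and still so for the second after the job is handed in, with the robot touching nothing.
It also fails if it takes over 46 s, if anything falls off the work surface, if the arm or the gripper's body presses on something with over 40 N, if the wrist force passes 120 N, or if a joint passes its speed limit or range.

### The arm

A 7-joint arm with a two-finger parallel gripper is mounted at the origin on a cart in front of the work surface, level with it; the furniture and walls round the work are solid. World frame = base frame: x ahead of the robot, y to its left, z up, the work surface at z = 0. Lengths are in m, angles in degrees, forces in N, time in s.
With the tool pointing down it reaches from about 0.4 to 0.85 m from the base axis. Payload 4.5 kg.
Tool frame: the origin (TCP) lies at the very end of the fingers, on their centre line; the grasp point (between the pads) lies r.tcp_to_grasp behind it (r.tcp_to_grasp is the distance from the TCP to the grasp point, in m); z points along the fingers, y is the line along which they close (so a half turn about z gives the same grasp; the last joint's range is limited). The gripper opens to 85 mm and grips with 20 to 120 N. Pads are 22 mm wide; open, the fingers measure 114 mm over their backs; the gripper's body (76 mm by 85 mm) begins 54 mm behind the grasp point. The pads swing forward as they close: fully open they stand 13 mm farther back than shut.
Start: joints at [-74.209, 39.483, -11.15, 89.685, 9.013, 51.709, -12.324], TCP at [0.15, 0.607, 0.231] pointing down, gripper open.
Joint ranges: [-172.22, 172.22], [-26.19, 119.32], [-84.43, 86.54], [7.71, 146.69], [-57.33, 237.33], [2.42, 119.75], [-152.13, 152.13]. Speed limits (degrees/s): [147.25, 147.25, 180, 180, 180, 180, 180].

### API

Orientations are given as a 3x3 rotation matrix whose columns are the frame's x, y, z axes.
In Python, from bench import r, cams gives the robot as it stands.
- The arm moves only by the tool servo_tool, never from a script. Its argument "series" is a list of rows, each a list of 3 entries, a list of its own where there are three numbers: the turn, a rotation vector about the world's x, y, z scaled (see below), then the shift along the world's x, y, z scaled (see below), then the opening, from -1 (shut) to 1 (fully open), so that 0 is half open. In form: [[[rx, ry, rz], [dx, dy, dz], hand], ...]. A call has exactly 5 rows; each row shifts and turns the commanded pose from where the row before left it; what a row does not reach is not made up. The controller multiplies each number of a shift by 25 mm and each number of a turn by 0.1 rad. A row lasts 1/8 s, in which the tool goes at most 62.5 mm and 10.7 degrees, less where a joint would pass 70% of its speed; a pose out of reach is approached as far as the arm can. A call with a number of a shift or a turn outside -1 to 1 is refused whole. A call with a gripper value outside its range is refused whole. The fingers move at their own pace and stop on an object; "force" is the grip in N (left out, the last holds). Time passes only in rows, so rows that do not move let the fingers close, or fill a call up. It gives the time, the measured TCP pose, the force, the opening and the grip force at its end, in the units of the state.
- r.sense(): the state, without advancing time (a new reading comes with each control period).
- cams.get_image(name): name is "scene" or "top" or "wrist"; returns a dict with "img" (420x560x3 uint8, blue, green, red), "fx", "fy", "cx", "cy" (pixels), "pose" (4x4, takes a point from camera to world coordinates); the wrist camera has in their place "mount" (4x4, takes a point from camera to tool coordinates, whose origin is the TCP and whose axes are the flange's). Camera axes: x right, y up, looking along -z (the intrinsics and any distortion apply to the point x, -y, -z); pixel columns grow to the right and rows downward; lengths in m; the calibration is good to about 2 mm. The wrist camera is an equidistant fisheye: a pixel r from the principal point sees the ray r / f radians off the axis. A picture is of the moment at which its call begins: read the wrist's pose just before it. There is no depth.
- r.close_job(): hands the job in; it is judged then, once.
The state is a dict: "time": time; "q": joint angles; "qvel": joint speeds; "joint_efforts": joint torques, N m; "tool_pos": TCP position; "ee_rot": TCP orientation; "ft_force": force on the tool from outside, world axes, zero at the start; "torque": the same for the moment, N m; "opening": opening from 0.0 (shut) to 1.0 (fully open); "finger_force": force on a finger pad.
Only numpy, scipy, OpenCV 4.12 (cv2) and the standard library are available. Lean on these libraries where they do the work, as an engineer would, in place of code of your own. Each camera call takes 0.05 s, during which the arm holds its last target. There are 200 camera calls.

## Working session

There is one attempt and no reset: what is moved stays moved. The work goes in short steps, Python scripts to look and compute and a tool call to move; the robot and the scene stay as the last step left them, time stands still between calls to the robot, and variables do not carry over. Pictures are saved under pics/ and viewed, at most 10 in all, crops included, and the job is handed in when it is done.

Besides the shell and the picture viewer there is one more tool, called after "Request:" by a JSON object that holds its "name" and its "arguments", one argument or row to a line. servo_tool: Moves the arm, as the interface text tells. Shifts and turns lie within -1 to 1; 1 stands for 25 mm of shift or 0.1 rad of turn. Its arguments: {"type":"object","properties":{"series":{"type":"array"},"force":{"type":"number"}},"required":["series"]}

```bash
mkdir -p pics; python3 - <<'E'
from bench import r,cams
import cv2,numpy as np
for n in("scene","top"):
    c=cams.get_image(n);cv2.imwrite(f"pics/{n}0.png",c["img"]);np.savez(f"{n}0.npz",**c)
    print(n,c["fx"],c["fy"],c["cx"],c["cy"],np.round(c["pose"],3).tolist(),[k for k in c])
s=r.sense();print(s["time"],s["tool_pos"],np.round(s["ee_rot"],3).tolist(),s["ft_force"],s["opening"],r.tcp_to_grasp)
E
```

```text
scene 508.2407787312947 508.2407787312947 268.61069139273457 213.65881358583584 [[0.629, 0.491, -0.602, -0.203], [-0.777, 0.405, -0.482, -0.451], [0.007, 0.771, 0.637, 0.821], [0.0, 0.0, 0.0, 1.0]] ['img', 'fx', 'fy', 'cx', 'cy', 'pose']
top 385.43709023600866 385.43709023600866 284.6409989613438 214.775669858999 [[0.002, 0.998, -0.07, 0.439], [-1.0, 0.004, 0.025, 0.149], [0.025, 0.07, 0.997, 1.019], [0.0, 0.0, 0.0, 1.0]] ['img', 'fx', 'fy', 'cx', 'cy', 'pose']
0.1 [0.14956641 0.60622814 0.23055081] [[-0.971, 0.239, -0.0], [0.239, 0.971, -0.002], [-0.0, -0.002, -1.0]] [ 0.32720104 -0.04805603 -0.23408692] 1.0021199530857772 0.0187
```

View pics/top0.png

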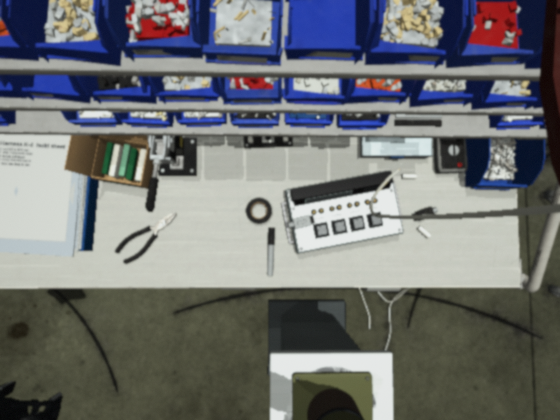

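View pics/scene0.png

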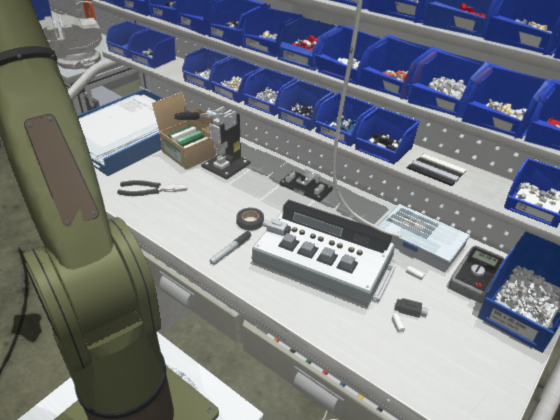

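The top view shows the box at about (345,212), with keys at about (321,230), (340,227), (357,224) and (375,220). The grey connector is at (302,222). A thin cable line runs right from about (380,215). In the scene view the keys are at about (289,241), (307,249), (326,256) and (347,263). I'll zoom both views.

```bash
python3 - <<'E'
import cv2,numpy as np
a=cv2.imread("pics/top0.png")[160:270,270:450]; b=cv2.imread("pics/scene0.png")[180:310,235:415]
a=cv2.resize(a,None,fx=4.4,fy=4.4,interpolation=cv2.INTER_CUBIC)[:,:790]
b=cv2.resize(b,None,fx=4.4,fy=4.4,interpolation=cv2.INTER_CUBIC)
cv2.imwrite("pics/topz.png",a);cv2.imwrite("pics/scz.png",b)
E
```

```text
(no output)
```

View pics/topz.png

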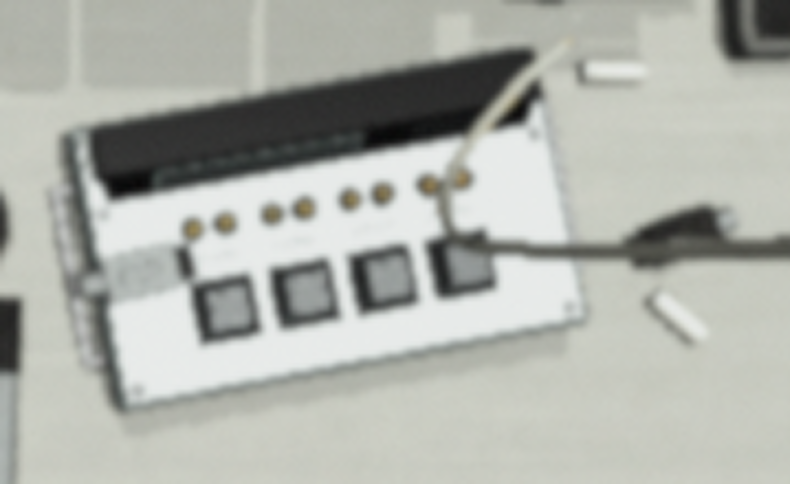

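View pics/scz.png

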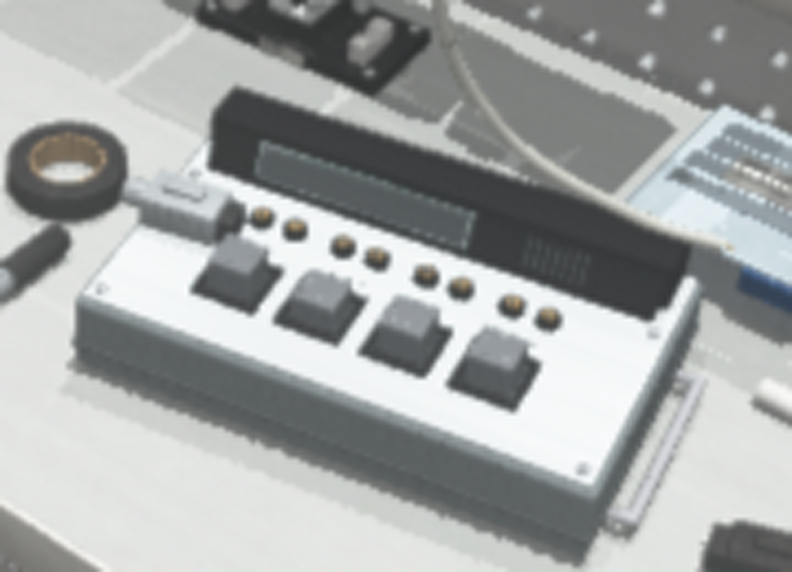

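The zoomed top crop shows cap centres at about (230,308), (306,292), (383,277) and (465,263). The box is rotated about 11°. The grey connector is at (145,272), left of key 1. A cable rises behind the box's right end and runs over key 4 in this view. In the scene crop the cap faces are at about (245,255), (330,292), (415,318) and (500,350).

```bash
cat > h.py <<'E'
import numpy as np
def load(n):
    c=np.load(f"{n}0.npz");return c
def ray(c,u,v):
    d=np.array([(u-c["cx"])/c["fx"],-(v-c["cy"])/c["fy"],-1.]);P=c["pose"]
    return P[:3,3],P[:3,:3]@d
def onz(c,u,v,z):
    o,d=ray(c,u,v);return o+d*(z-o[2])/d[2]
def proj(c,p):
    P=c["pose"];q=P[:3,:3].T@(np.asarray(p)-P[:3,3]);return np.array([c["cx"]+c["fx"]*q[0]/-q[2],c["cy"]+c["fy"]*q[1]/q[2]])
E
python3 - <<'E'
from h import *
import cv2
t=load("top");s=load("scene")
# dark frames outlines + cap blobs, top
g=t["img"].max(2).astype(int)
big=cv2.resize(t["img"][200:250,300:400],None,fx=8,fy=8,interpolation=cv2.INTER_CUBIC).max(2)
m=((big<185)).astype(np.uint8)
cs,_=cv2.findContours(m,cv2.RETR_EXTERNAL,cv2.CHAIN_APPROX_NONE)
for c in cs:
    if cv2.contourArea(c)>3000:
        (x,y),wh,a=cv2.minAreaRect(c);x=300+(x+.5)/8-.5;y=200+(y+.5)/8-.5
        print("top frame",round(x,1),round(y,1),np.round(np.array(wh)/8,1),round(a,1),np.round(onz(t,x,y,.057),4))
for u,v in[(230,308),(306,292),(383,277),(465,263)]:
    print("top cap",np.round(onz(t,270+u/4.4,160+v/4.4,.075),4))
for u,v in[(245,255),(330,292),(415,318),(500,350)]:
    print("sc cap",np.round(onz(s,235+u/4.4,180+v/4.4,.075),4))
for n,u,v in[("TL",65,128),("BL",120,405),("BR",585,320)]: print(n,np.round(onz(t,270+u/4.4,160+v/4.4,.054),4))
for u,v in[(570,40),(500,110),(445,185),(450,240),(600,248),(790,248)]:
    print("cable",u,v)
    for z in(0,.1,.2,.3,.4,.5,.6,.7):
        p=onz(t,270+u/4.4,160+v/4.4,z); print("  ",z,np.round(p,3),np.round(proj(s,p),0))
E
```

```text
top frame 356.3 243.9 [ 7.3 89.2] 79.0 [ 0.4341 -0.0554  0.057 ]
top frame 338.6 226.3 [15.1 15.2] 79.0 [ 0.4779 -0.0112  0.057 ]
top frame 356.5 223.0 [15.1 15.2] 78.4 [ 0.4865 -0.0564  0.057 ]
top frame 318.2 223.2 [30.6 16.5] 68.5 [0.4856 0.0402 0.057 ]
top frame 382.2 211.8 [28.9 33.6] 82.3 [ 0.5151 -0.1219  0.057 ]
top frame 312.9 202.2 [ 5.2 26.6] 90.0 [0.5384 0.0533 0.057 ]
top cap [0.4681 0.0321 0.075 ]
top cap [ 0.4771 -0.0105  0.075 ]
top cap [ 0.4857 -0.0539  0.075 ]
top cap [ 0.4937 -0.1003  0.075 ]
sc cap [0.4682 0.0234 0.075 ]
sc cap [ 0.4731 -0.0246  0.075 ]
sc cap [ 0.4842 -0.0667  0.075 ]
sc cap [ 0.4916 -0.1099  0.075 ]
TL [0.5716 0.124  0.054 ]
BL [0.4135 0.0924 0.054 ]
BR [ 0.4625 -0.1746  0.054 ]
cable 570 40
   0 [ 0.635 -0.187  0.   ] [408. 264.]
   0.1 [ 0.616 -0.154  0.1  ] [398. 229.]
   0.2 [ 0.597 -0.121  0.2  ] [387. 190.]
   0.3 [ 0.577 -0.088  0.3  ] [375. 146.]
   0.4 [ 0.558 -0.055  0.4  ] [362.  97.]
   0.5 [ 0.539 -0.022  0.5  ] [346.  41.]
   0.6 [0.52  0.011 0.6  ] [329. -23.]
   0.7 [0.5   0.044 0.7  ] [308. -98.]
cable 500 110
   0 [ 0.592 -0.14
[... 971 characters left out ...]
] [279. -97.]
cable 600 248
   0 [ 0.508 -0.203  0.   ] [386. 301.]
   0.1 [ 0.501 -0.168  0.1  ] [377. 261.]
   0.2 [ 0.494 -0.134  0.2  ] [367. 218.]
   0.3 [ 0.487 -0.099  0.3  ] [356. 169.]
   0.4 [ 0.481 -0.065  0.4  ] [343. 115.]
   0.5 [ 0.474 -0.03   0.5  ] [329.  54.]
   0.6 [0.467 0.004 0.6  ] [313. -15.]
   0.7 [0.461 0.038 0.7  ] [294. -94.]
cable 790 248
   0 [ 0.508 -0.319  0.   ] [439. 329.]
   0.1 [ 0.501 -0.274  0.1  ] [426. 286.]
   0.2 [ 0.494 -0.228  0.2  ] [412. 239.]
   0.3 [ 0.488 -0.182  0.3  ] [397. 186.]
   0.4 [ 0.481 -0.136  0.4  ] [380. 128.]
   0.5 [ 0.474 -0.09   0.5  ] [361.  64.]
   0.6 [ 0.467 -0.044  0.6  ] [340.  -9.]
   0.7 [0.461 0.002 0.7  ] [316. -91.]
```

```bash
python3 - <<'E'
from h import *
from bench import cams
t=load("top");s=load("scene")
for p in[(.4683,.032,.075),(.4775,-.011,.075),(.486,-.055,.075),(.4945,-.1,.075),(.4135,.0924,.054),(.4625,-.1746,.054)]:
    print((proj(s,p)-[235,180])*4.4)
w=cams.get_image("wrist");print(w["fx"],w["cx"],w["cy"],np.round(w["mount"],3).tolist())
E
```

```text
[231.38682125 247.45775906]
[312.50770402 275.15970281]
[396.80839188 305.31996611]
[485.4405314  337.32836866]
[ 67.94140092 283.79730861]
[581.69585814 481.07122457]
325.19226210127806 280.4123025831517 208.7666004343085 [[0.0, 0.949, 0.316, 0.082], [1.0, -0.0, -0.0, 0.0], [-0.0, 0.316, -0.949, -0.143], [0.0, 0.0, 0.0, 1.0]]
```

Request:
{"name": "servo_tool", "arguments": {
  "series": [
    [[0, 0, 0.87], [1, -1, 0], -1],
    [[0, 0, 0.87], [1, -1, 0], -1],
    [[0, 0, 0.87], [1, -1, 0], -1],
    [[0, 0, 0.87], [1, -1, 0], -1],
    [[0, 0, 0.87], [1, -1, 0], -1]
  ]
}}

```text
time: 0.78
tool_pos: [0.2754, 0.4808, 0.2311]
ee_rot: [[-0.981, -0.195, -0.0], [-0.195, 0.981, -0.0], [0.0, -0.0, -1.0]]
ft_force: [0.9, 0.0, -0.1]
opening: 0.003
finger_force: 0.0
```

Request:
{"name": "servo_tool", "arguments": {
  "series": [
    [[0.167, -0.855, 0], [1, -1, 0], -1],
    [[0.167, -0.855, 0], [1, -1, 0], -1],
    [[0.167, -0.855, 0], [1, -1, 0], -1],
    [[0.167, -0.855, 0], [1, -1, 0], -1],
    [[0.167, -0.855, 0], [1, -1, 0], -1]
  ]
}}

```text
time: 1.4
tool_pos: [0.4003, 0.3559, 0.2317]
ee_rot: [[-0.889, -0.191, 0.415], [-0.173, 0.982, 0.082], [-0.423, 0.002, -0.906]]
ft_force: [1.9, 1.2, -1.2]
opening: 0.005
finger_force: 0.0
```

Request:
{"name": "servo_tool", "arguments": {
  "series": [
    [[0.167, -0.855, 0], [1, -1, 0], -1],
    [[0, 0, 0], [0.8, -1, 0], -1],
    [[0, 0, 0], [0.4, -1, -0.4], -1],
    [[0, 0, 0], [0.4, -1, -0.4], -1],
    [[0, 0, 0], [0, -1, -0.4], -1]
  ]
}}

```text
time: 2.02
tool_pos: [0.4492, 0.2507, 0.204]
ee_rot: [[-0.875, -0.184, 0.448], [-0.171, 0.983, 0.07], [-0.453, -0.015, -0.891]]
ft_force: [0.9, -0.8, 0.1]
opening: -0.004
finger_force: 0.0
```

Request:
{"name": "servo_tool", "arguments": {
  "series": [
    [[0, 0, 0], [0, -1, -0.4], -1],
    [[0, 0, 0], [0, -1, -0.5], -1],
    [[0, 0, 0], [0, -1, -0.5], -1],
    [[0, 0, 0], [0, -0.8, -0.4], -1],
    [[0, 0, 0], [0, 0, 0], -1]
  ]
}}

```text
time: 2.65
tool_pos: [0.4479, 0.154, 0.1582]
ee_rot: [[-0.877, -0.181, 0.445], [-0.169, 0.983, 0.067], [-0.45, -0.017, -0.893]]
ft_force: [0.3, 0.9, -0.1]
opening: 0.001
finger_force: 0.0
```

```bash
python3 - <<'E'
from h import *
from bench import r,cams
import cv2
s=r.sense();print(np.round(s["q"],1),s["tool_pos"])
w=cams.get_image("wrist");cv2.imwrite("pics/w1.png",w["img"])
np.savez("wrist1.npz",R=s["ee_rot"],p=s["tool_pos"],**w)
E
```

```text
[-21.1  36.4 -17.3 144.8 138.4  32.5 -70.7] [0.44793365 0.15403268 0.15823715]
```

View pics/w1.png

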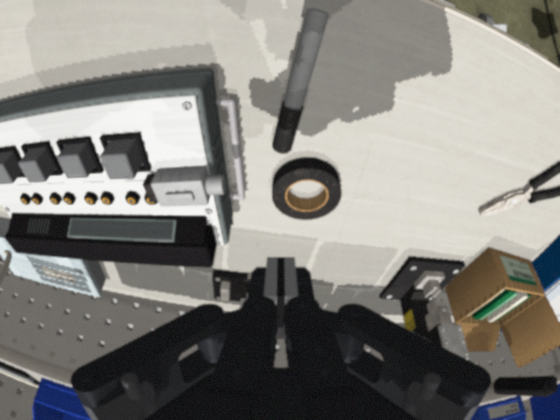

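The wrist picture shows key 1's cap at about (123,155), key 2 at (78,157) and key 3 at (37,161). The grey connector is at (185,187), and the closed fingertips are at (280,262).

```bash
cat >> h.py <<'E'
def wz(f,u,v,z):
    w=np.load(f);du=(u-w["cx"])/w["fx"];dv=(v-w["cy"])/w["fy"];th=np.hypot(du,dv)
    d=np.array([np.sin(th)*du/th,-np.sin(th)*dv/th,-np.cos(th)])
    M=w["mount"];R=w["R"];o=w["p"]+R@M[:3,3];d=R@M[:3,:3]@d
    return o+d*(z-o[2])/d[2]
E
python3 - <<'E'
from h import *
for n,u,v,z in[("k1",123,155,.075),("k2",78,157,.075),("k3",37,161,.075),("conn",185,187,.078),("tapeC",307,191,.019),("screwFL",187,104,.054)]: print(n,wz("wrist1.npz",u,v,z).round(4))
t=load("top")
print("tape top",onz(t,259,210,.019),"screw",onz(t,270+138/4.4,160+390/4.4,.054))
E
```

```text
k1 [0.4548 0.0399 0.075 ]
k2 [ 0.4618 -0.0007  0.075 ]
k3 [ 0.471 -0.046  0.075]
conn [0.4749 0.0876 0.078 ]
tapeC [0.5131 0.1901 0.019 ]
screwFL [0.4201 0.083  0.054 ]
tape top [0.52123899 0.18999665 0.019     ] screw [0.4219708  0.08213748 0.054     ]
```

Request:
{"name": "servo_tool", "arguments": {
  "series": [
    [[0, 0, 0], [0.6, -1, 0], -1],
    [[0, 0, 0], [0.6, -1, 0], -1],
    [[0, 0, 0], [0, -1, -0.3], -1],
    [[0, 0, 0], [0, -1, -0.3], -1],
    [[0, 0, 0], [0, 0, -0.2], -1]
  ]
}}

```text
time: 3.32
tool_pos: [0.479, 0.0551, 0.1393]
ee_rot: [[-0.875, -0.182, 0.448], [-0.169, 0.983, 0.068], [-0.453, -0.017, -0.891]]
ft_force: [0.8, 1.3, -1.0]
opening: -0.003
finger_force: 0.0
```

```bash
python3 - <<'E'
from h import *
from bench import r,cams
import cv2
s=r.sense();print(np.round(s["q"],1),s["tool_pos"])
w=cams.get_image("wrist");np.savez("wrist2.npz",R=s["ee_rot"],p=s["tool_pos"],**w)
cv2.imwrite("pics/w2.png",cv2.resize(w["img"][60:340,40:440],None,fx=2,fy=2,interpolation=cv2.INTER_CUBIC))
E
```

```text
[ -2.2  40.  -18.8 145.  153.5  33.9 -67.3] [0.47900369 0.05505387 0.13926858]
```

View pics/w2.png

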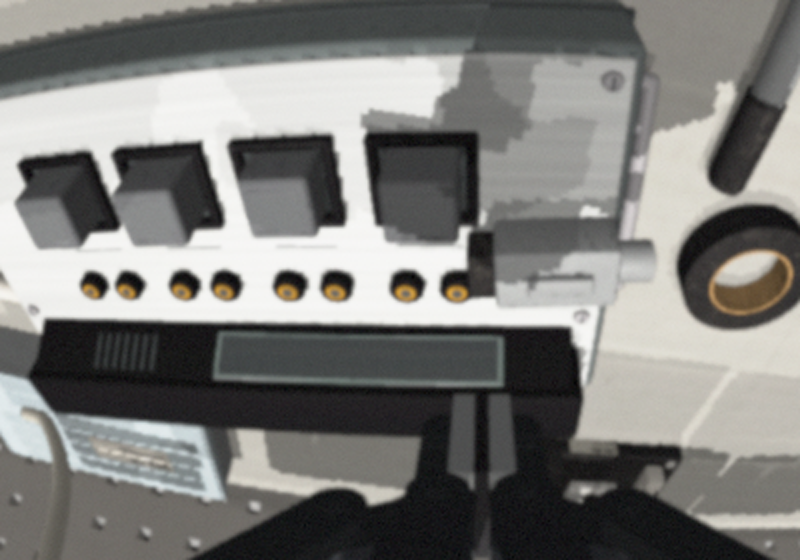

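The second wrist picture shows cap top faces in the crop at about (420,208), (280,207), (152,215) and (52,220). The connector nose is at (482,262), the fingertips are at (482,395), and the cable is at the far left (55,480).

```bash
python3 - <<'E'
from h import *
for n,u,v,z in[("k1",420,208,.075),("k2",280,207,.075),("k3",152,215,.075),("k4",52,220,.075),("nose",482,262,.07),("screwFL",612,80,.054),("frame1 corners",366,135,.059),("",477,133,.059),("",372,222,.059)]: print(n,wz("wrist2.npz",40+u/2,60+v/2,z).round(4))
E
```

```text
k1 [0.4646 0.0332 0.075 ]
k2 [ 0.4718 -0.0103  0.075 ]
k3 [ 0.4821 -0.056   0.075 ]
k4 [ 0.4904 -0.0994  0.075 ]
nose [0.4871 0.0563 0.07  ]
screwFL [0.421  0.0833 0.054 ]
frame1 corners [0.4517 0.0132 0.059 ]
 [0.445  0.0467 0.059 ]
 [0.4861 0.0178 0.059 ]
```

Request:
{"name": "servo_tool", "arguments": {
  "series": [
    [[0, 0, 0], [-0.1, -0.4, -0.4], -1],
    [[0, 0, 0], [-0.1, -0.4, -0.4], -1],
    [[0, 0, 0], [-0.1, 0, -0.4], -1],
    [[0, 0, 0], [0, 0, -0.4], -1],
    [[0, 0, 0], [0, 0, -0.2], -1]
  ]
}}

```text
time: 4.0
tool_pos: [0.4759, 0.0411, 0.0957]
ee_rot: [[-0.872, -0.186, 0.453], [-0.17, 0.982, 0.077], [-0.459, -0.01, -0.888]]
ft_force: [-0.5, -0.3, -0.4]
opening: 0.001
finger_force: 0.0
```

Request:
{"name": "servo_tool", "arguments": {
  "series": [
    [[0, 0, 0], [0, 0, 0], -1],
    [[0, 0, 0], [0, 0, 0], -1],
    [[0, 0, 0], [0, 0, 0], -1],
    [[0, 0, 0], [0, 0, 0], -1],
    [[0, 0, 0], [0, 0, 0], -1]
  ]
}}

```text
time: 4.62
tool_pos: [0.4756, 0.0393, 0.096]
ee_rot: [[-0.872, -0.185, 0.453], [-0.17, 0.983, 0.074], [-0.459, -0.013, -0.888]]
ft_force: [-0.4, -0.1, -0.4]
opening: -0.0
finger_force: 0.0
```

Request:
{"name": "servo_tool", "arguments": {
  "series": [
    [[0, 0, 0], [0, -0.15, -0.15], -1],
    [[0, 0, 0], [0, 0, -0.15], -1],
    [[0, 0, 0], [0, 0, -0.1], -1],
    [[0, 0, 0], [0, 0, 0], -1],
    [[0, 0, 0], [0, 0, 0], -1]
  ]
}}

```text
time: 5.25
tool_pos: [0.4755, 0.0355, 0.0858]
ee_rot: [[-0.872, -0.185, 0.453], [-0.17, 0.983, 0.074], [-0.459, -0.012, -0.888]]
ft_force: [-0.1, -0.7, -0.2]
opening: -0.001
finger_force: 0.0
```

Request:
{"name": "servo_tool", "arguments": {
  "series": [
    [[0, 0, 0], [0, 0, -0.04], -1],
    [[0, 0, 0], [0, 0, -0.04], -1],
    [[0, 0, 0], [0, 0, -0.04], -1],
    [[0, 0, 0], [0, 0, 0], -1],
    [[0, 0, 0], [0, 0, 0], -1]
  ]
}}

```text
time: 5.88
tool_pos: [0.4755, 0.0355, 0.0827]
ee_rot: [[-0.872, -0.185, 0.453], [-0.17, 0.983, 0.074], [-0.459, -0.012, -0.888]]
ft_force: [-0.0, 1.1, 0.5]
opening: -0.003
finger_force: 0.0
```

Request:
{"name": "servo_tool", "arguments": {
  "series": [
    [[0, 0, 0], [0, 0, -0.04], -1],
    [[0, 0, 0], [0, 0, -0.04], -1],
    [[0, 0, 0], [0, 0, -0.04], -1],
    [[0, 0, 0], [0, 0, 0], -1],
    [[0, 0, 0], [0, 0, 0], -1]
  ]
}}

```text
time: 6.5
tool_pos: [0.4755, 0.0356, 0.0797]
ee_rot: [[-0.872, -0.185, 0.453], [-0.17, 0.983, 0.075], [-0.459, -0.012, -0.888]]
ft_force: [-0.2, -0.2, 0.2]
opening: 0.003
finger_force: 0.0
```

Request:
{"name": "servo_tool", "arguments": {
  "series": [
    [[0, 0, 0], [0, 0, -0.04], -1],
    [[0, 0, 0], [0, 0, -0.04], -1],
    [[0, 0, 0], [0, 0, 0], -1],
    [[0, 0, 0], [0, 0, 0], -1],
    [[0, 0, 0], [0, 0, 0], -1]
  ]
}}

```text
time: 7.12
tool_pos: [0.4757, 0.0354, 0.0779]
ee_rot: [[-0.872, -0.185, 0.454], [-0.17, 0.983, 0.074], [-0.459, -0.013, -0.888]]
ft_force: [-0.2, -2.1, 3.2]
opening: 0.001
finger_force: 1.6
```

Request:
{"name": "servo_tool", "arguments": {
  "series": [
    [[0, 0, 0], [0, 0, 0.5], -1],
    [[0, 0, 0], [0.1, -0.6, 0], -1],
    [[0, 0, 0], [0.1, -0.6, 0], -1],
    [[0, 0, 0], [0.1, -0.6, -0.2], -1],
    [[0, 0, 0], [0, 0, 0], -1]
  ]
}}

```text
time: 7.75
tool_pos: [0.4827, -0.0106, 0.0854]
ee_rot: [[-0.873, -0.183, 0.452], [-0.168, 0.983, 0.073], [-0.458, -0.012, -0.889]]
ft_force: [-1.0, -0.7, -0.2]
opening: 0.004
finger_force: 0.0
```

Request:
{"name": "servo_tool", "arguments": {
  "series": [
    [[0, 0, 0], [0, 0, -0.1], -1],
    [[0, 0, 0], [0, 0, -0.1], -1],
    [[0, 0, 0], [0, 0, -0.02], -1],
    [[0, 0, 0], [0, 0, 0], -1],
    [[0, 0, 0], [0, 0, 0], -1]
  ]
}}

```text
time: 8.38
tool_pos: [0.483, -0.0093, 0.0797]
ee_rot: [[-0.872, -0.185, 0.453], [-0.17, 0.983, 0.075], [-0.459, -0.012, -0.888]]
ft_force: [-0.9, 0.4, -0.0]
opening: 0.004
finger_force: 0.0
```

Request:
{"name": "servo_tool", "arguments": {
  "series": [
    [[0, 0, 0], [0, 0, -0.04], -1],
    [[0, 0, 0], [0, 0, -0.04], -1],
    [[0, 0, 0], [0, 0, 0], -1],
    [[0, 0, 0], [0, 0, 0], -1],
    [[0, 0, 0], [0, 0, 0], -1]
  ]
}}

```text
time: 9.0
tool_pos: [0.483, -0.0095, 0.0777]
ee_rot: [[-0.872, -0.185, 0.453], [-0.17, 0.983, 0.074], [-0.459, -0.012, -0.888]]
ft_force: [-0.1, 0.9, 0.9]
opening: -0.004
finger_force: 0.0
```

Request:
{"name": "servo_tool", "arguments": {
  "series": [
    [[0, 0, 0], [0, 0, -0.03], -1],
    [[0, 0, 0], [0, 0, -0.03], -1],
    [[0, 0, 0], [0, 0, 0], -1],
    [[0, 0, 0], [0, 0, 0], -1],
    [[0, 0, 0], [0, 0, 0], -1]
  ]
}}

```text
time: 9.62
tool_pos: [0.483, -0.0095, 0.0762]
ee_rot: [[-0.872, -0.185, 0.453], [-0.17, 0.983, 0.074], [-0.459, -0.012, -0.888]]
ft_force: [0.5, -0.1, 0.5]
opening: 0.0
finger_force: 0.0
```

Request:
{"name": "servo_tool", "arguments": {
  "series": [
    [[0, 0, 0], [0, 0, -0.03], -1],
    [[0, 0, 0], [0, 0, -0.03], -1],
    [[0, 0, 0], [0, 0, 0], -1],
    [[0, 0, 0], [0, 0, 0], -1],
    [[0, 0, 0], [0, 0, 0], -1]
  ]
}}

```text
time: 10.25
tool_pos: [0.4831, -0.0095, 0.0749]
ee_rot: [[-0.872, -0.185, 0.453], [-0.17, 0.983, 0.074], [-0.459, -0.012, -0.888]]
ft_force: [-1.4, -0.9, 5.5]
opening: -0.001
finger_force: 2.5
```

Key 2 makes contact about 3.5 mm lower than key 1 and feels stiff, so it is the latched one. I'll still tap keys 3 and 4.

Request:
{"name": "servo_tool", "arguments": {
  "series": [
    [[0, 0, 0], [0, 0, 0.5], -1],
    [[0, 0, 0], [0.12, -0.6, 0], -1],
    [[0, 0, 0], [0.12, -0.6, 0], -1],
    [[0, 0, 0], [0.12, -0.6, 0], -1],
    [[0, 0, 0], [0, 0, -0.1], -1]
  ]
}}

```text
time: 10.88
tool_pos: [0.4921, -0.0559, 0.0851]
ee_rot: [[-0.873, -0.182, 0.453], [-0.167, 0.983, 0.072], [-0.459, -0.013, -0.888]]
ft_force: [-0.3, 0.7, -0.2]
opening: -0.004
finger_force: 0.0
```

Request:
{"name": "servo_tool", "arguments": {
  "series": [
    [[0, 0, 0], [0, 0, -0.1], -1],
    [[0, 0, 0], [0, 0, -0.1], -1],
    [[0, 0, 0], [0, 0, -0.04], -1],
    [[0, 0, 0], [0, 0, 0], -1],
    [[0, 0, 0], [0, 0, 0], -1]
  ]
}}

```text
time: 11.5
tool_pos: [0.492, -0.0542, 0.0788]
ee_rot: [[-0.872, -0.186, 0.453], [-0.17, 0.983, 0.075], [-0.459, -0.012, -0.888]]
ft_force: [-0.2, 0.3, 1.2]
opening: -0.005
finger_force: 0.3
```

Request:
{"name": "servo_tool", "arguments": {
  "series": [
    [[0, 0, 0], [0, 0, -0.04], -1],
    [[0, 0, 0], [0, 0, 0], -1],
    [[0, 0, 0], [0, 0, 0], -1],
    [[0, 0, 0], [0, 0, 0], -1],
    [[0, 0, 0], [0, 0, 0], -1]
  ]
}}

```text
time: 12.12
tool_pos: [0.4921, -0.0543, 0.0778]
ee_rot: [[-0.872, -0.185, 0.453], [-0.17, 0.983, 0.075], [-0.459, -0.012, -0.888]]
ft_force: [0.0, 1.5, 2.4]
opening: 0.0
finger_force: 1.6
```

Key 3 is up. Next is key 4.

Request:
{"name": "servo_tool", "arguments": {
  "series": [
    [[0, 0, 0], [0, 0, 0.4], -1],
    [[0, 0, 0], [0.12, -0.6, 0], -1],
    [[0, 0, 0], [0.12, -0.6, 0], -1],
    [[0, 0, 0], [0.12, -0.6, 0], -1],
    [[0, 0, 0], [0, 0, -0.1], -1]
  ]
}}

```text
time: 12.75
tool_pos: [0.5011, -0.1014, 0.0854]
ee_rot: [[-0.873, -0.181, 0.453], [-0.167, 0.983, 0.071], [-0.459, -0.014, -0.889]]
ft_force: [0.2, 0.5, -0.8]
opening: 0.004
finger_force: 0.0
```

Request:
{"name": "servo_tool", "arguments": {
  "series": [
    [[0, 0, 0], [0, 0, -0.1], -1],
    [[0, 0, 0], [0, 0, -0.1], -1],
    [[0, 0, 0], [0, 0, -0.06], -1],
    [[0, 0, 0], [0, 0, 0], -1],
    [[0, 0, 0], [0, 0, 0], -1]
  ]
}}

```text
time: 13.38
tool_pos: [0.501, -0.0991, 0.0788]
ee_rot: [[-0.872, -0.186, 0.453], [-0.17, 0.983, 0.075], [-0.459, -0.012, -0.888]]
ft_force: [0.7, 0.3, 0.7]
opening: -0.0
finger_force: 0.3
```

Request:
{"name": "servo_tool", "arguments": {
  "series": [
    [[0, 0, 0], [0, 0, -0.04], -1],
    [[0, 0, 0], [0, 0, 0], -1],
    [[0, 0, 0], [0, 0, 0], -1],
    [[0, 0, 0], [0, 0, 0], -1],
    [[0, 0, 0], [0, 0, 0], -1]
  ]
}}

```text
time: 14.0
tool_pos: [0.501, -0.0993, 0.0778]
ee_rot: [[-0.872, -0.185, 0.453], [-0.17, 0.983, 0.075], [-0.459, -0.012, -0.888]]
ft_force: [-1.4, 1.0, 2.8]
opening: 0.002
finger_force: 1.6
```

Request:
{"name": "servo_tool", "arguments": {
  "series": [
    [[0, 0, 0], [0, 0, 0.4], -1],
    [[0, 0, 0], [-0.18, 0.9, 0], -1],
    [[0, 0, 0], [-0.18, 0.9, 0], -1],
    [[0, 0, 0], [-0.18, 0.9, 0], -1],
    [[0, 0, 0], [-0.18, 0.9, 0], -1]
  ]
}}

```text
time: 14.62
tool_pos: [0.4831, -0.0097, 0.088]
ee_rot: [[-0.872, -0.183, 0.453], [-0.169, 0.983, 0.072], [-0.459, -0.014, -0.888]]
ft_force: [0.5, 0.8, -0.7]
opening: -0.0
finger_force: 0.0
```

Request:
{"name": "servo_tool", "arguments": {
  "series": [
    [[0, 0, 0], [0, 0, 0], -1],
    [[0, 0, 0], [0, 0, -0.1], -1],
    [[0, 0, 0], [0, 0, -0.15], -1],
    [[0, 0, 0], [0, 0, -0.15], -1],
    [[0, 0, 0], [0, 0, 0], -1]
  ]
}}

```text
time: 15.25
tool_pos: [0.4827, -0.01, 0.0772]
ee_rot: [[-0.873, -0.184, 0.452], [-0.169, 0.983, 0.074], [-0.458, -0.012, -0.889]]
ft_force: [-0.6, 0.3, -0.2]
opening: 0.0
finger_force: 0.0
```

Request:
{"name": "servo_tool", "arguments": {
  "series": [
    [[0, 0, 0], [0, 0, -0.06], -1],
    [[0, 0, 0], [0, 0, -0.06], -1],
    [[0, 0, 0], [0, 0, -0.06], -1],
    [[0, 0, 0], [0, 0, -0.06], -1],
    [[0, 0, 0], [0, 0, 0], -1]
  ]
}}

```text
time: 15.88
tool_pos: [0.4831, -0.0095, 0.0725]
ee_rot: [[-0.871, -0.186, 0.455], [-0.171, 0.982, 0.074], [-0.461, -0.013, -0.888]]
ft_force: [-2.3, -1.1, 7.4]
opening: -0.001
finger_force: 4.2
```

Request:
{"name": "servo_tool", "arguments": {
  "series": [
    [[0, 0, 0], [0, 0, -0.04], -1],
    [[0, 0, 0], [0, 0, -0.03], -1],
    [[0, 0, 0], [0, 0, 0], -1],
    [[0, 0, 0], [0, 0, 0], -1],
    [[0, 0, 0], [0, 0, 0], -1]
  ]
}}

```text
time: 16.5
tool_pos: [0.4832, -0.0095, 0.071]
ee_rot: [[-0.871, -0.186, 0.455], [-0.171, 0.982, 0.074], [-0.461, -0.013, -0.887]]
ft_force: [-3.5, -2.3, 9.0]
opening: -0.0
finger_force: 4.9
```

Request:
{"name": "servo_tool", "arguments": {
  "series": [
    [[0, 0, 0], [0, 0, -0.02], -1],
    [[0, 0, 0], [0, 0, 0], -1],
    [[0, 0, 0], [0, 0, 0.08], -1],
    [[0, 0, 0], [0, 0, 0.08], -1],
    [[0, 0, 0], [0, 0, 0.09], -1]
  ]
}}

```text
time: 17.12
tool_pos: [0.4831, -0.0095, 0.0763]
ee_rot: [[-0.871, -0.186, 0.454], [-0.171, 0.983, 0.074], [-0.46, -0.013, -0.888]]
ft_force: [-1.1, -1.0, 3.9]
opening: 0.001
finger_force: 2.1
```

Request:
{"name": "servo_tool", "arguments": {
  "series": [
    [[0, 0, 0], [0, 0, 0.02], -1],
    [[0, 0, 0], [0, 0, 0], -1],
    [[0, 0, 0], [0, 0, 0], -1],
    [[0, 0, 0], [0, 0, 0], -1],
    [[0, 0, 0], [0, 0, 0], -1]
  ]
}}

```text
time: 17.75
tool_pos: [0.4831, -0.0095, 0.0762]
ee_rot: [[-0.872, -0.185, 0.453], [-0.17, 0.983, 0.074], [-0.459, -0.012, -0.888]]
ft_force: [-0.9, -1.4, 5.5]
opening: -0.002
finger_force: 2.4
```

The key now pushes back at 76.2 mm, where it was free before, so it has come up. I'll clear the hand up and to the left.

Request:
{"name": "servo_tool", "arguments": {
  "series": [
    [[0, 0, 0], [0, 0, 0.3], -1],
    [[0, 0, 0], [0, 0, 1], -1],
    [[0, 0, 0], [0, 0, 1], -1],
    [[0, 0, 0], [0, 1, 0.8], -1],
    [[0, 0, 0], [0, 1, 0.5], -1]
  ]
}}

```text
time: 18.38
tool_pos: [0.483, 0.0409, 0.1673]
ee_rot: [[-0.872, -0.184, 0.454], [-0.169, 0.983, 0.074], [-0.459, -0.012, -0.888]]
ft_force: [0.6, -0.4, 0.2]
opening: -0.002
finger_force: 0.0
```

Request:
{"name": "servo_tool", "arguments": {
  "series": [
    [[0, 0, 0], [0, 1, 0], -1],
    [[0, 0, 0], [0, 1, 0], -1],
    [[0, 0, 0], [0, 1, 0], -1],
    [[0, 0, 0], [0, 0, 0], -1],
    [[0, 0, 0], [0, 0, 0], -1]
  ]
}}

```text
time: 19.0
tool_pos: [0.4826, 0.1145, 0.1659]
ee_rot: [[-0.873, -0.185, 0.452], [-0.17, 0.983, 0.073], [-0.458, -0.013, -0.889]]
ft_force: [-0.7, -0.2, -0.4]
opening: 0.001
finger_force: 0.0
```

```bash
python3 - <<'E'
from h import *
from bench import r,cams
import cv2
s=r.sense();print(s["time"],s["tool_pos"],s["ft_force"])
a=cams.get_image("scene")["img"][180:310,235:415]
b=cv2.imread("pics/scene0.png")[180:310,235:415]
f=lambda i:cv2.resize(i,None,fx=4,fy=4,interpolation=cv2.INTER_CUBIC)[:300]
cv2.imwrite("pics/end.png",np.vstack([f(b[35:110]),f(a[35:110])]))
E
```

```text
19.0 [0.48259284 0.11449847 0.16590591] [-0.7051196  -0.15663959 -0.40344408]
```

View pics/end.png

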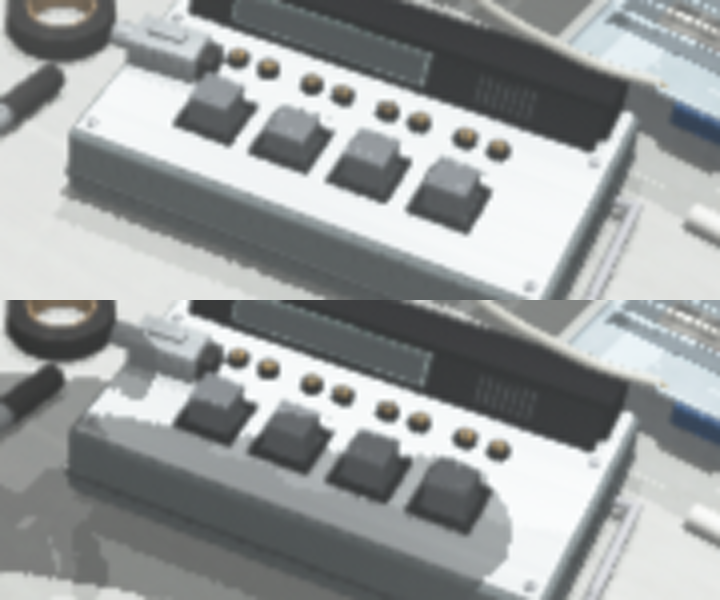

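The before and after views match: key 2's cap (about (290,425) in the lower half) now stands as high as the others. The connector and the loose things in view have not moved.

```bash
python3 -c "
from bench import r
print(r.close_job())"
```

```text
the job is handed in; nothing more can be done
None
```

I tapped the four keys left to right and found the second from the left latched; one firm press released it, so all four keys are now up, the hand is clear, and the job was handed in at about 19 s.

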